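# Tip the caul onto the patch and bring down the hold-down

### The arm

A 6-joint arm with a two-finger parallel gripper is mounted at the origin on the work surface. World frame = base frame: x ahead of the robot, y to its left, z up, the work surface at z = 0. Lengths are in m, angles in rad, forces in N, time in s.
With the tool pointing down it reaches from about 0.325 to 0.9 m from the base axis. Payload 3.5 kg.
Tool frame: the origin (TCP) lies at the very end of the fingers, on their centre line; the grasp point (between the pads) lies 19 mm behind it; z points along the fingers, y is the direction in which the jaws open and shut (so a half turn about z gives the same grasp; the last joint's range is limited). The gripper opens to 85 mm and grips with 20 to 120 N. Pads are 22 mm wide; open, the fingers measure 114 mm over their backs; the gripper's body (76 mm by 85 mm) begins 54 mm behind the grasp point. The pads swing forward as they close: fully open they stand 13 mm farther back than shut.
Start: joints at [-0.103, 0.276, -0.026, 1.268, 0, 1.467], TCP at [0.625, -0, 0.231] pointing down, gripper open.
Joint ranges: [-3.12, 3.12], [-0.85, 1.88], [-1.08, 1.24], [-1.95, 2.15], [-1.57, 1.53], [-3.14, 3.14]. Speed limits (rad/s): [2.57, 2.57, 3.14, 3.14, 3.14, 3.14].

### API

Orientations are given as [roll, pitch, yaw] about the fixed x, y, z axes, in that order (R = Rz(yaw) Ry(pitch) Rx(roll)).
In Python, from rig import bot, eyes gives the robot as it stands.
- The arm moves only by the tool apply_moves, never from a script. Its argument "rows" is a list of rows, each an object of numbers: "tx", "ty", "tz": the shift along the tool's x, y, z in mm; "yaw": the turn about the tool's z in rad; "claw": the closure, from -1 (fully open) to 1 (shut), so that 0 is half open. A call has 1 to 5 rows; each row is the pose to reach, as a shift and turn from the pose commanded when the call began, along the tool's axes at that moment; what a row does not reach only later rows make up. A row lasts 1/10 s, in which the tool goes at most 50 mm and 8.59 degrees, less where a joint would pass 70% of its speed; a pose out of reach is approached as far as the arm can. A call with a gripper value outside its range is refused whole. The fingers move at their own pace and stop on an object; the grip force is fixed at half the most. Time passes only in rows, so rows that repeat a pose let the fingers close. It gives the time, the measured TCP pose, the force and the opening at its end, in the units of the state.
- bot.sense(): the state, without advancing time (a new reading comes with each control period).
- eyes.get_image(name): name is "scene" or "side" or "wrist"; returns a dict with "frame" (384x512x3 uint8, blue, green, red), "fx", "fy", "cx", "cy" (pixels), "R" (3x3) and "t" (3): a world point X has camera coordinates R X + t; the wrist camera has in their place "tool_from_camera" (4x4, takes a point from camera to tool coordinates, whose origin is the TCP and whose axes are the flange's). Camera axes: x right, y down, z forward; pixel columns grow to the right and rows downward; lengths in m; the calibration is good to about 2 mm. A picture is of the moment at which its call begins: read the wrist's pose just before it. There is no depth.
- bot.finish_job(): hands the job in, once; it reports no verdict.
The state is a dict: "clock": time; "qpos": joint angles; "dq": joint speeds; "joint_torque": joint torques, N m; "tool_pos": TCP position; "eef_rot": TCP orientation; "wrist_force": force on the tool from outside, world axes, zero at the start; "ft_torque": the same for the moment, N m; "width": finger opening in m.
Only numpy, scipy, OpenCV 4.12 (cv2) and the standard library are available. Lean on these libraries where they do the work, as an engineer would, in place of code of your own. Each camera call takes 0.05 s, during which the arm holds its last target.

### The job

The clamping caul stands on its narrow edge on the glue-up board. Tip it over with a light push (do not grip or lift it) so that it lies on its smooth face, raised block up, squarely covering the patch; then swing the wooden hold-down arm down until its foot rests on the caul's raised block. Leave the small things on the board and in the tray where they are.

Things in the scene. Friction and masses are not known exactly. Their poses are not given: they have to be found in the camera images.
- caul_center (a point): Middle of the caul's plate: wood, 100 wide x 84 tall x 20 mm, 0.2 kg, standing on a 100 mm edge on the panel; about 0.5 N near its top tips it. One broad face carries a square block 44 x 44 x 12 mm at its middle, the other is smooth and faces the patch. Axes: x out of the smooth face, y along the width, z along the height. This point is 42 mm above the panel standing, 10 mm lying flat
- patch (a point): Centre of the dark diamond patch (51 mm corner to corner), flush with the top of the pale panel (170 x 140 mm, 26 mm above the table) on the fixed plywood board. Axes: x from the caul's starting place towards the hold-down's hinge, y across, z up. The caul, tipped over its lower front edge without sliding, comes to lie over the patch
- board: The plywood glue-up board, 270 x 240 x 18 mm, fixed to the table; origin in the middle of its underside, below the patch; axes as the patch's
- hold (a joint): Angle of the hold-down, a wooden arm 24 x 16 mm, 135 mm long, hinged along the board's y. 0: level, rubber foot just resting on the block of the caul lying flat on the panel; grows as it is raised (1.57 upright; range -0.12 to 1.6). It starts raised, leaning over towards the caul. A stiff hinge: it stays where it is left; about 2.5 N at its end moves it
- hold_hinge (a point): Hinge axis of the hold-down, 115 mm from the patch along the board's x, 76 mm above the table, between two dark steel cheeks (54 mm over their outsides, 94 mm high above the table); axes as the board's
- hold_end (a point): Point on the back (upper) face of the hold-down arm, above its foot: 115 mm from the hinge along the arm, 8 mm off its mid-plane; the arm ends 20 mm farther on. The foot, 22 mm across, reaches 20 mm from the mid-plane on the other side. Axes: z out of the back face, -x along the arm to its end
- sanding_block: cork sanding block 70 x 36 x 30 mm, lying on the board's margin beside the panel; loose, to be left alone. Origin at the middle of its underside as it was made
- spool: small turned wooden spool, 32 mm across, 40 mm tall, standing on the board's other margin; loose, to be left alone. Origin at the middle of its underside as it was made
- screwdriver: screwdriver about 130 mm long, lying in the plywood tray; loose, to be left alone. Origin near its middle
- offcut: dark wood offcut 70 x 30 x 20 mm, lying in the plywood tray; loose, to be left alone. Origin at the middle of its underside as it was made
Mind the look-alikes: they are no part of the job. What is meant by the part that bears caul_center is not purple or yellow, and is the larger of those in its own colour.

How it is judged:
On the way, in this order (a step that is already met when the one before it is completed fails the run):
1. the caul lies flat on its smooth face over the patch while the hold-down is still raised (angle between caul_center's own x axis and vertical above 3.02 rad and horizontal distance between caul_center and patch below 0.02 m and angle between the y axis of caul_center and the y axis of patch, either way round below 0.3 rad and value of joint hold above 0.6 rad), for 0.2 s.
2. the hold-down is swung down onto the caul (angle between caul_center's own x axis and vertical above 3.02 rad and horizontal distance between caul_center and patch below 0.02 m and angle between the y axis of caul_center and the y axis of patch, either way round below 0.3 rad and value of joint hold below 0.05 rad), for 0.2 s.
At the end, for the whole second after the job is handed in: The caul lies at rest flat on its smooth face (within 0.12 rad) on the panel, its middle within 20 mm of the patch's middle and its width within 0.3 rad of the board's, and the hold-down is down on it (angle below 0.05 rad) (all of step 2 and z of caul_center in the frame of patch below 0.014 m and linear speed of caul below 0.02 m/s); the robot touches nothing.
It fails at once if the sanding block, spool, screwdriver or offcut is disturbed (moved more than 30 mm) (distance of any of sanding_block, spool, screwdriver, offcut from where it was at the start of the episode above 0.03 m).
It fails at once if the caul is lifted: its middle more than 65 mm above the panel (z of caul_center in the frame of patch above 0.065 m).
It fails at once if the fingers press or squeeze the caul with more than 25 N (contact force between the fingers and caul above 25 N).
It also fails if it takes over 51 s, if anything falls off the work surface, if the arm or the gripper's body presses on something with over 40 N, if the wrist force passes 120 N, or if a joint passes its speed limit or range.

## Working session

There is one attempt and no reset: what is moved stays moved. The work goes in short steps, Python scripts to look and compute and a tool call to move; the robot and the scene stay as the last step left them, time stands still between calls to the robot, and variables do not carry over. Pictures are saved under pics/ and viewed, and the job is handed in when it is done.

Besides the shell and the picture viewer there is one more tool, called after "Emit:" as name(argument=value, ...) on one line, values as JSON. apply_moves: Moves the arm, as the interface text tells. Its arguments: {"type":"object","properties":{"rows":{"type":"array","items":{"type":"object","properties":{"tx":{"type":"number"},"ty":{"type":"number"},"tz":{"type":"number"},"yaw":{"type":"number"},"claw":{"type":"number"}}}}},"required":["rows"]}

```bash
mkdir -p pics; ls; python3 - <<'E'
from rig import bot, eyes
import cv2
s=bot.sense(); print(s['clock'],s['tool_pos'],s['eef_rot'],s['width'],s['wrist_force'])
for n in ("scene","side","wrist"):
    i=eyes.get_image(n); cv2.imwrite(f"pics/{n}0.png",i["frame"])
    if n!="wrist": print(n,i['fx'],i['fy'],i['cx'],i['cy'],i['R'],i['t'], -i['R'].T@i['t'])
    else: print(i['tool_from_camera'])
E
```

```text
pics
0.0 [6.24241402e-01 5.13798598e-05 2.30181468e-01] [-3.13947037e+00 -2.26410614e-04  1.57077925e+00] 0.085626472754717 [-0.42557483  0.20065115  0.61235894]
scene 469.0681466536221 469.0681466536221 260.8905759986453 198.3955823538455 [[ 0.35973087  0.93298289 -0.01168908]
 [ 0.79283903 -0.31225252 -0.523359  ]
 [-0.49193493  0.17900083 -0.85203212]] [-0.17674592 -0.37199164  1.46423692] [ 1.07881974 -0.21335404  1.05082572]
side 398.4600280680417 398.4600280680417 258.05836392755555 189.67481583880155 [[ 0.67088333 -0.74140145 -0.01547399]
 [-0.56365966 -0.49626589 -0.66030898]
 [ 0.48187483  0.45171235 -0.7508346 ]] [-0.35212181  0.33808257  0.6157618 ] [ 0.13007604 -0.37143198  0.6801255 ]
[[-5.75811495e-05 -9.65561063e-01 -2.60176538e-01  6.58117913e-02]
 [ 9.99999996e-01 -3.82566668e-05 -7.93384433e-05  2.61205441e-04]
 [ 6.66526245e-05 -2.60176541e-01  9.65561061e-01 -1.42716533e-01]
 [ 0.00000000e+00  0.00000000e+00  0.00000000e+00  1.00000000e+00]]
```

View pics/scene0.png

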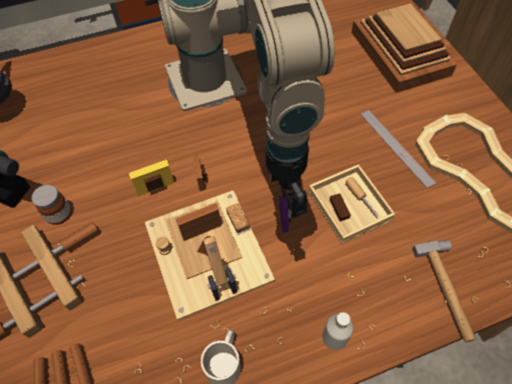

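View pics/side0.png

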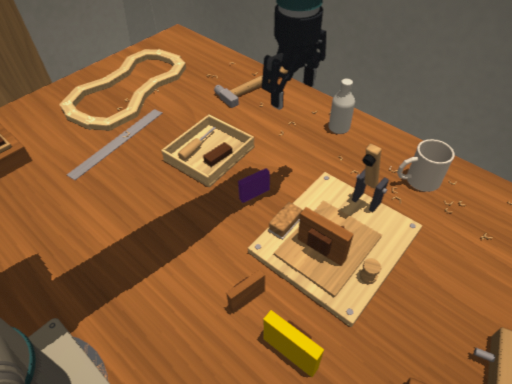

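View pics/wrist0.png

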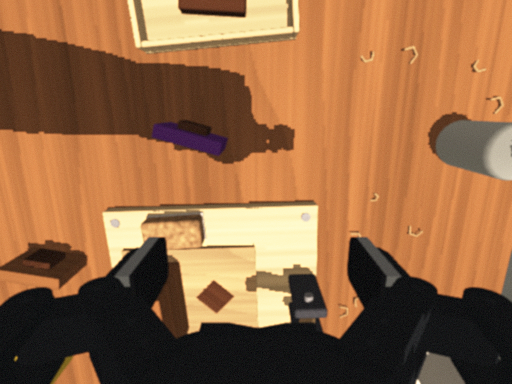

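```bash
python3 - <<'E'
import cv2
a=cv2.imread('pics/scene0.png')[180:330,125:285]; cv2.imwrite('pics/scenez.png',cv2.resize(a,None,fx=4.0,fy=4.0,interpolation=cv2.INTER_CUBIC))
a=cv2.imread('pics/side0.png')[135:325,240:430]; cv2.imwrite('pics/sidez.png',cv2.resize(a,None,fx=3.1,fy=3.1,interpolation=cv2.INTER_CUBIC))
E
```

```text
(no output)
```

View pics/scenez.png

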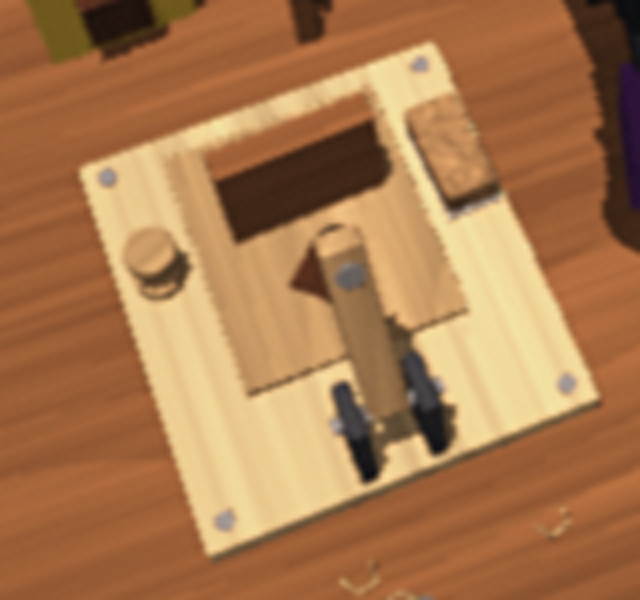

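View pics/sidez.png

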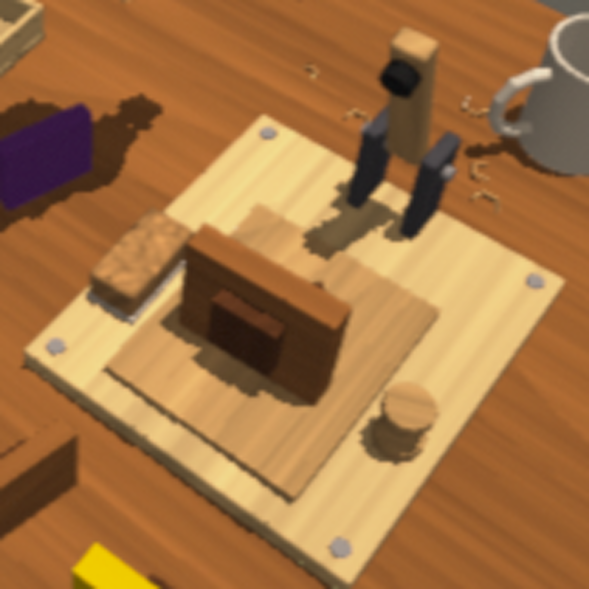

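```bash
cat > h.py <<'E'
import numpy as np
from rig import bot, eyes
def ray(i,uv,z):
    d=np.array([(uv[0]-i['cx'])/i['fx'],(uv[1]-i['cy'])/i['fy'],1.]); R=i['R'];c=-R.T@i['t']; w=R.T@d
    return c+w*(z-c[2])/w[2]
E
python3 - <<'E'
from h import *
np.set_printoptions(precision=4,suppress=True)
S=eyes.get_image('scene');D=eyes.get_image('side')
fs=lambda p:(125+(p[0]-1.5)/4,180+(p[1]-1.5)/4); fd=lambda p:(240+(p[0]-1)/3.1,135+(p[1]-1)/3.1)
P=[]
for n,i,f,q in(('scene',S,fs,[(420,64),(566,383),(225,520),(108,178)]),('side',D,fd,[(56,346),(268,133),(535,281),(341,548)])):
    w=np.array([ray(i,f(p),.0185)[:2] for p in q]); P.append(w); print(n,w.tolist(),w.mean(0))
w=(P[0]+P[1])/2
ax=(w[1]-w[0])+(w[2]-w[3]); th=np.arctan2(ax[1],ax[0]);print('yaw',th,[np.arctan2(*((p[1]-p[0])+(p[2]-p[3]))[::-1]) for p in P], w.mean(0))
print('caul top scene',[ray(S,fs(p),.110)[:2] for p in [(205,152),(367,90),(378,120),(217,182)]])
print('caul top side',[ray(D,fd(p),.110)[:2] for p in [(205,227),(350,308),(183,250),(330,332)]])
c=w.mean(0);R=np.array([[np.cos(th),-np.sin(th)],[np.sin(th),np.cos(th)]])
for i,f,q in((S,fs,[(205,152),(367,90),(378,120),(217,182)]),(D,fd,[(205,227),(350,308),(183,250),(330,332)])):
    for p in q: print((R.T@(ray(i,f(p),.11)[:2]-c))*1000)
# panel corners
for i,f,q in((S,fs,[(467,308),(250,393)]),(D,fd,[(438,312),(293,500),(107,368),(258,205)])):
    for p in q: print('panel',(R.T@(ray(i,f(p),.026)[:2]-c))*1000)
E
```

```text
scene [[0.4451855785838704, -0.06893204677233006], [0.6850535258256447, -0.06130020676248937], [0.6917065691243918, -0.2707862491068459], [0.45303724967765757, -0.27855818063860227]] [ 0.5687 -0.1699]
side [[0.4443862912411655, -0.0723692461544237], [0.6835922809116919, -0.06461464951975521], [0.690479139191317, -0.27379726620594214], [0.4510428471737131, -0.28177671745713223]] [ 0.5674 -0.1731]
yaw 0.032519335114001596 [np.float64(0.03217817234496254), np.float64(0.03286041546131298)] [ 0.5681 -0.1715]
caul top scene [array([ 0.5124, -0.2165]), array([ 0.5069, -0.1166]), array([ 0.5286, -0.117 ]), array([ 0.5338, -0.2154])]
caul top side [array([ 0.5208, -0.1237]), array([ 0.5282, -0.2195]), array([ 0.4988, -0.1246]), array([ 0.5075, -0.2202])]
[-57.1232 -43.1307]
[-59.3109  56.919 ]
[-37.6394  55.788 ]
[-35.6478 -42.7568]
[-45.7249  49.3156]
[-41.3565 -46.7069]
[-67.7471  49.1292]
[-62.1211 -46.7027]
panel [56.3052 69.7762]
panel [ 56.5525 -66.2278]
panel [ 50.9652 -70.8508]
panel [-117.0018  -71.1762]
panel [-116.1959   65.1828]
panel [51.8214 67.2675]
```

Emit:
apply_moves(rows=[{"tx": -35,"ty": -31,"yaw": -0.14,"claw": 0.2},{"tx": -69,"ty": -62,"yaw": -0.28,"claw": 0.2},{"tx": -104,"ty": -93,"yaw": -0.42,"claw": 0.2},{"tx": -138,"ty": -124,"yaw": -0.56,"claw": 0.2},{"tx": -172,"ty": -154,"yaw": -0.7,"claw": 0.2}])

```text
schema error: expected keys tx, ty, tz, yaw, claw
```

Emit:
apply_moves(rows=[{"yaw": -0.15,"claw": 0.2},{"yaw": -0.3,"claw": 0.2},{"yaw": -0.45,"claw": 0.2},{"yaw": -0.6,"claw": 0.2},{"yaw": -0.75,"claw": 0.2}])

```text
schema error: expected keys tx, ty, tz, yaw, claw
```

Emit:
apply_moves(rows=[{"yaw": -0.15,"claw": 0.2},{"yaw": -0.153,"claw": 0.2},{"yaw": -0.153,"claw": 0.2}])

```text
schema error: expected keys tx, ty, tz, yaw, claw
```

Emit:
apply_moves(rows=[{"tx": -35,"ty": -31,"tz": 0,"yaw": -0.14,"claw": 0.2},{"tx": -69,"ty": -62,"tz": 0,"yaw": -0.28,"claw": 0.2},{"tx": -104,"ty": -93,"tz": 0,"yaw": -0.42,"claw": 0.2},{"tx": -138,"ty": -124,"tz": 0,"yaw": -0.56,"claw": 0.2},{"tx": -172,"ty": -154,"tz": 0,"yaw": -0.7,"claw": 0.2}])

```text
clock: 0.75
tool_pos: [0.4705, -0.172, 0.2313]
eef_rot: [-3.141, 0.0, 2.272]
wrist_force: [-0.4, -1.0, 0.1]
width: 0.0343
```

Emit:
apply_moves(rows=[{"tx": 0,"ty": 0,"tz": 0,"yaw": -0.14,"claw": 0.2},{"tx": 0,"ty": 0,"tz": 0,"yaw": -0.28,"claw": 0.2},{"tx": 0,"ty": 0,"tz": 0,"yaw": -0.42,"claw": 0.2},{"tx": 0,"ty": 0,"tz": 0,"yaw": -0.56,"claw": 0.2},{"tx": 0,"ty": 0,"tz": 0,"yaw": -0.7,"claw": 0.2}])

```text
clock: 1.25
tool_pos: [0.4718, -0.1711, 0.2313]
eef_rot: [3.142, -0.0, 2.972]
wrist_force: [0.8, -0.3, -0.1]
width: 0.0344
```

Emit:
apply_moves(rows=[{"tx": 0,"ty": 0,"tz": 0,"yaw": -0.14,"claw": 0.2},{"tx": 0,"ty": 0,"tz": 0,"yaw": -0.203,"claw": 0.2},{"tx": 0,"ty": 0,"tz": 0,"yaw": -0.203,"claw": 0.2}])

```text
clock: 1.55
tool_pos: [0.4718, -0.171, 0.2312]
eef_rot: [3.142, -0.0, -3.114]
wrist_force: [-0.3, 0.9, -0.4]
width: 0.0343
```

```bash
python3 - <<'E'
from h import *
import cv2
s=bot.sense(); print(s['clock'],s['tool_pos'],s['eef_rot'],s['width'],s['wrist_force'],s['qpos'])
for n in ("scene","side","wrist"):
    cv2.imwrite(f"pics/{n}1.png",eyes.get_image(n)["frame"])
E
```

```text
1.55 [ 0.471823   -0.17096441  0.23124592] [ 3.14152023e+00 -1.80482603e-04 -3.11385984e+00] 0.034257847941007794 [-0.30757893  0.91846426 -0.37853243] [-4.76502183e-01  5.79378054e-02 -2.87400313e-01  1.22565122e+00
 -2.37887392e-05 -5.04234986e-01]
```

View pics/side1.png

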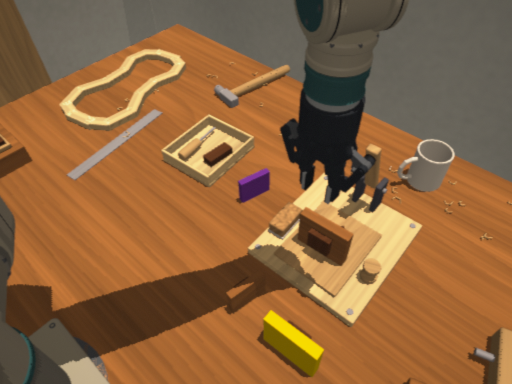

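View pics/wrist1.png

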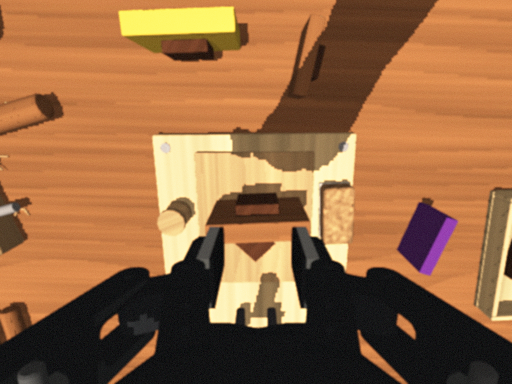

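Emit:
apply_moves(rows=[{"tx": 0,"ty": 0,"tz": 40,"yaw": 0,"claw": 0.2},{"tx": 0,"ty": 0,"tz": 80,"yaw": 0,"claw": 0.2},{"tx": 0,"ty": 0,"tz": 115,"yaw": 0,"claw": 0.2},{"tx": 0,"ty": 0,"tz": 130,"yaw": 0,"claw": 0.2},{"tx": 0,"ty": 0,"tz": 130,"yaw": 0,"claw": 0.2}])

```text
clock: 2.2
tool_pos: [0.4694, -0.1697, 0.0985]
eef_rot: [3.138, -0.006, -3.114]
wrist_force: [-0.2, -0.4, 1.0]
width: 0.0341
```

```bash
python3 - <<'E'
from h import *
import cv2
s=bot.sense(); print(s['clock'],s['tool_pos'],s['wrist_force'])
a=eyes.get_image('side')['frame'][135:325,240:430]; cv2.imwrite('pics/sidez2.png',cv2.resize(a,None,fx=3.1,fy=3.1,interpolation=cv2.INTER_CUBIC))
E
```

```text
2.2 [ 0.4693979  -0.16971325  0.09847034] [-0.15953043 -0.42777816  1.0282834 ]
```

View pics/sidez2.png

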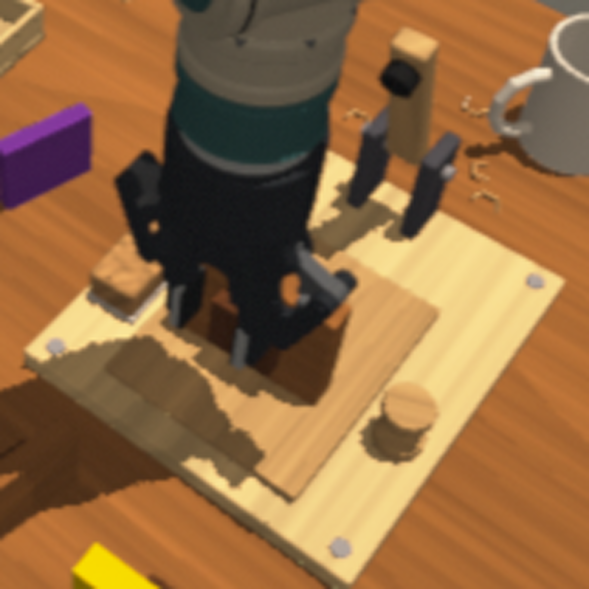

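Emit:
apply_moves(rows=[{"tx": -6,"ty": 0,"tz": 0,"yaw": 0,"claw": 0.2},{"tx": -11,"ty": 0,"tz": 0,"yaw": 0,"claw": 0.2},{"tx": -15,"ty": 0,"tz": 0,"yaw": 0,"claw": 0.2},{"tx": -18,"ty": 0,"tz": 0,"yaw": 0,"claw": 0.2},{"tx": -20,"ty": 0,"tz": 0,"yaw": 0,"claw": 0.2}])

```text
clock: 2.75
tool_pos: [0.4927, -0.1706, 0.1018]
eef_rot: [-3.141, 0.001, -3.114]
wrist_force: [-0.4, 0.1, -0.2]
width: 0.0341
```

Emit:
apply_moves(rows=[{"tx": -3,"ty": 0,"tz": 0,"yaw": 0,"claw": 0.2},{"tx": -6,"ty": 0,"tz": 0,"yaw": 0,"claw": 0.2},{"tx": -9,"ty": 0,"tz": 0,"yaw": 0,"claw": 0.2},{"tx": -12,"ty": 0,"tz": 0,"yaw": 0,"claw": 0.2},{"tx": -15,"ty": 0,"tz": 0,"yaw": 0,"claw": 0.2}])

```text
clock: 3.25
tool_pos: [0.5072, -0.17, 0.1013]
eef_rot: [3.142, -0.0, -3.114]
wrist_force: [-0.1, -0.2, 0.6]
width: 0.0341
```

```bash
python3 - <<'E'
from h import *
import cv2
s=bot.sense(); print(s['clock'],s['tool_pos'],s['wrist_force'])
a=eyes.get_image('side')['frame'][135:325,240:430]; cv2.imwrite('pics/sidez3.png',cv2.resize(a,None,fx=3.1,fy=3.1,interpolation=cv2.INTER_CUBIC))
E
```

```text
3.25 [ 0.50716032 -0.17001694  0.10126978] [-0.06874741 -0.18655523  0.61433871]
```

View pics/sidez3.png

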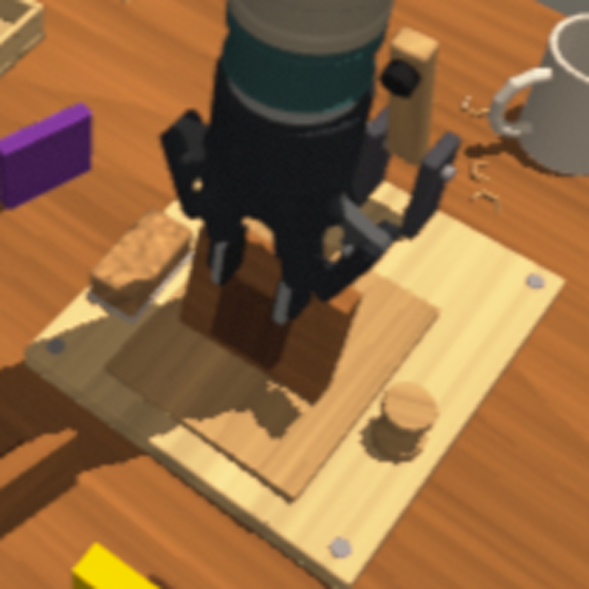

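Emit:
apply_moves(rows=[{"tx": -3,"ty": 0,"tz": 0,"yaw": 0,"claw": 0.2},{"tx": -6,"ty": 0,"tz": 0,"yaw": 0,"claw": 0.2},{"tx": -9,"ty": 0,"tz": 0,"yaw": 0,"claw": 0.2},{"tx": -12,"ty": 0,"tz": 0,"yaw": 0,"claw": 0.2},{"tx": -15,"ty": 0,"tz": 0,"yaw": 0,"claw": 0.2}])

```text
clock: 3.8
tool_pos: [0.5223, -0.1697, 0.1013]
eef_rot: [-3.142, 0.0, -3.114]
wrist_force: [0.6, 0.5, 0.3]
width: 0.0344
```

```bash
python3 - <<'E'
from h import *
import cv2
s=bot.sense(); print(s['clock'],s['tool_pos'],s['wrist_force'])
a=eyes.get_image('side')['frame'][135:325,240:430]; cv2.imwrite('pics/sidez4.png',cv2.resize(a,None,fx=3.1,fy=3.1,interpolation=cv2.INTER_CUBIC))
E
```

```text
3.8 [ 0.52226226 -0.16965514  0.10134841] [0.56629604 0.54401843 0.26277459]
```

View pics/sidez4.png

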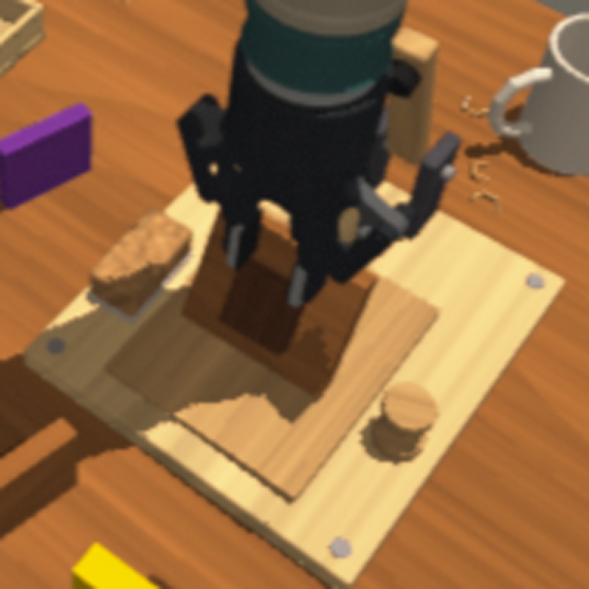

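Emit:
apply_moves(rows=[{"tx": -4,"ty": 0,"tz": 0,"yaw": 0,"claw": 0.2},{"tx": -8,"ty": 0,"tz": 0,"yaw": 0,"claw": 0.2},{"tx": -8,"ty": 0,"tz": 0,"yaw": 0,"claw": 0.2},{"tx": -8,"ty": 0,"tz": 0,"yaw": 0,"claw": 0.2},{"tx": -8,"ty": 0,"tz": 0,"yaw": 0,"claw": 0.2}])

```text
clock: 4.35
tool_pos: [0.5298, -0.1694, 0.1013]
eef_rot: [3.142, -0.0, -3.114]
wrist_force: [0.5, -1.0, 0.5]
width: 0.0342
```

```bash
python3 - <<'E'
from h import *
import cv2
s=bot.sense(); print(s['clock'],s['tool_pos'],s['wrist_force'])
a=eyes.get_image('side')['frame'][135:325,240:430]; cv2.imwrite('pics/sidez5.png',cv2.resize(a,None,fx=3.1,fy=3.1,interpolation=cv2.INTER_CUBIC))
E
```

```text
4.35 [ 0.52979318 -0.16935581  0.1012613 ] [ 0.48714662 -0.9850198   0.54739104]
```

View pics/sidez5.png

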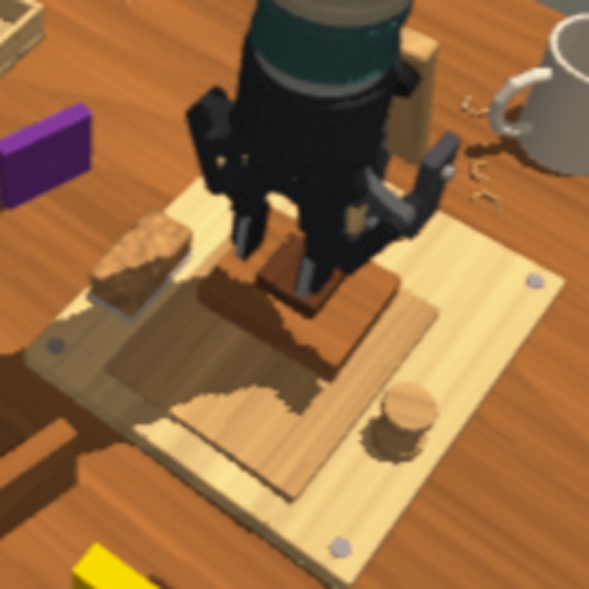

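Emit:
apply_moves(rows=[{"tx": 15,"ty": 0,"tz": -35,"yaw": 0,"claw": 0.5},{"tx": 35,"ty": 0,"tz": -75,"yaw": 0,"claw": 1},{"tx": 60,"ty": 0,"tz": -115,"yaw": 0,"claw": 1},{"tx": 85,"ty": 0,"tz": -150,"yaw": 0,"claw": 1},{"tx": 110,"ty": 0,"tz": -170,"yaw": 0,"claw": 1}])

```text
clock: 4.9
tool_pos: [0.4202, -0.1731, 0.2747]
eef_rot: [-3.139, 0.004, -3.114]
wrist_force: [-0.2, -0.5, 0.1]
width: -0.0
```

```bash
python3 - <<'E'
from h import *
import cv2
s=bot.sense(); print(s['clock'],s['tool_pos'],s['wrist_force'],s['width'])
a=eyes.get_image('side')['frame'][135:325,240:430]; cv2.imwrite('pics/sidez6.png',cv2.resize(a,None,fx=3.1,fy=3.1,interpolation=cv2.INTER_CUBIC))
a=eyes.get_image('scene')['frame'][180:330,125:285]; cv2.imwrite('pics/scenez6.png',cv2.resize(a,None,fx=4,fy=4,interpolation=cv2.INTER_CUBIC))
E
```

```text
4.9 [ 0.42017428 -0.173099    0.27473433] [-0.21946766 -0.5123564   0.13161666] -1.7830540729158725e-05
```

View pics/sidez6.png

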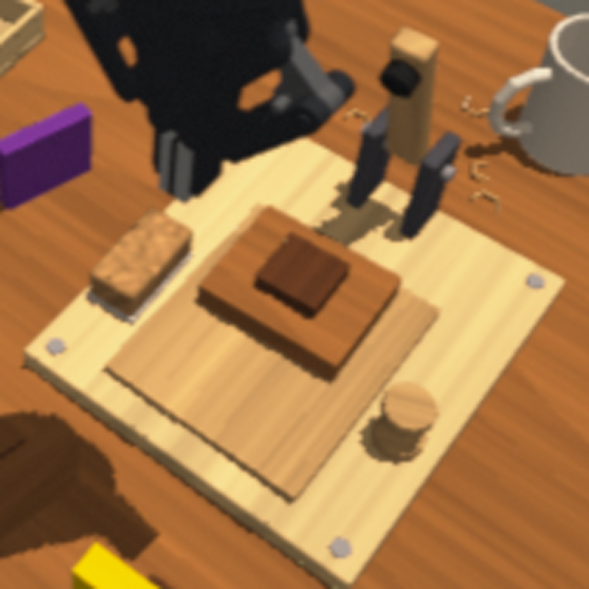

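View pics/scenez6.png

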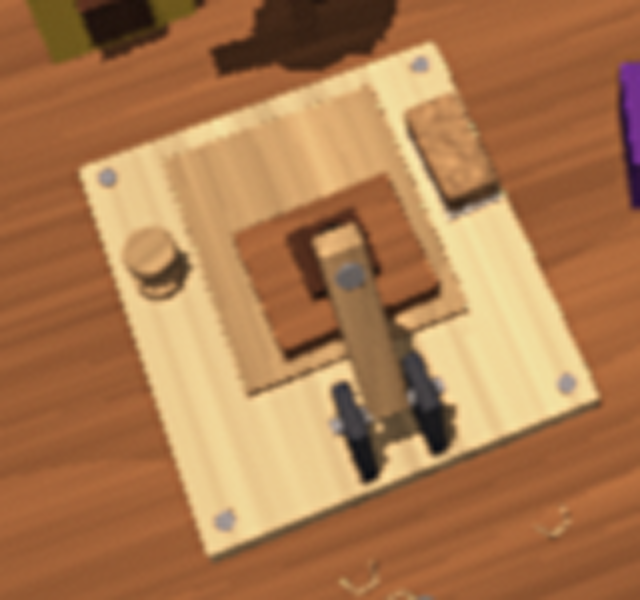

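```bash
cat >> h.py <<'E'
fs=lambda p:(125+(p[0]-1.5)/4,180+(p[1]-1.5)/4); fd=lambda p:(240+(p[0]-1)/3.1,135+(p[1]-1)/3.1)
c=np.array([.5681,-.1715]);th=.0325;Rb=np.array([[np.cos(th),-np.sin(th)],[np.sin(th),np.cos(th)]])
def bd(i,uv,z): return Rb.T@(ray(i,uv,z)[:2]-c)*1000
E
python3 - <<'E'
from h import *
np.set_printoptions(precision=1,suppress=True)
S=eyes.get_image('scene');D=eyes.get_image('side')
q=np.array([bd(S,fs(p),.046) for p in [(235,233),(388,175),(440,284),(288,349)]]);print(q,q.mean(0))
q=np.array([bd(D,fd(p),.058) for p in [(293,235),(348,265),(313,314),(257,276)]]);print(q,q.mean(0))
def py(i,uv):
    a=np.r_[bd(i,uv,0.),0];b=np.r_[bd(i,uv,.2),200]; t=a[1]/(a[1]-b[1]); return a+t*(b-a)
def ang(i,uv,r,o):
    from scipy.optimize import minimize_scalar
    a=np.r_[bd(i,uv,0.),0];b=np.r_[bd(i,uv,.2),200];d=(b-a)/np.linalg.norm(b-a)
    def f(t):
        P=np.array([115-r*np.cos(t)+o*np.sin(t),0,76+r*np.sin(t)+o*np.cos(t)]); v=P-a; return np.linalg.norm(v-d*(v@d))
    m=minimize_scalar(f,bounds=(.3,1.6),method='bounded'); return m.x,m.fun
print('screw',py(S,fs((350,275))),ang(S,fs((350,275)),115,8))
print('end back mid',ang(S,fs((341,254)),135,8),'foot side',ang(D,fd((400,77)),115,-20))
E
```

```text
[[-35.3 -42.4]
 [-36.   55.7]
 [ 44.5  58.3]
 [ 48.3 -37.4]] [5.3 8.6]
[[ 21.   23.6]
 [ 22.7 -15.9]
 [-22.7 -19.2]
 [-20.6  23. ]] [0.1 2.9]
screw [ 99.3   0.  212.2] (np.float64(1.2605519719905165), np.float64(1.688001977414243))
end back mid (np.float64(1.283628254355552), np.float64(0.10377968122796405)) foot side (np.float64(1.2992193134676926), np.float64(1.5335839914070164))
```

Emit:
apply_moves(rows=[{"tx": -45,"ty": -3,"tz": -10,"yaw": 0,"claw": 1},{"tx": -90,"ty": -3,"tz": -10,"yaw": 0,"claw": 1},{"tx": -135,"ty": -3,"tz": -10,"yaw": 0,"claw": 1},{"tx": -180,"ty": -3,"tz": -10,"yaw": 0,"claw": 1},{"tx": -225,"ty": -3,"tz": -10,"yaw": 0,"claw": 1}])

```text
clock: 5.6
tool_pos: [0.6469, -0.1684, 0.2783]
eef_rot: [3.14, -0.003, -3.113]
wrist_force: [0.5, -0.5, -0.2]
width: 0.0001
```

Emit:
apply_moves(rows=[{"tx": -40,"ty": 0,"tz": 0,"yaw": 0,"claw": 1},{"tx": -75,"ty": 0,"tz": 0,"yaw": 0,"claw": 1},{"tx": -75,"ty": 0,"tz": 0,"yaw": 0,"claw": 1},{"tx": -75,"ty": 0,"tz": 0,"yaw": 0,"claw": 1}])

```text
clock: 6.0
tool_pos: [0.7201, -0.1663, 0.2775]
eef_rot: [3.14, -0.005, -3.113]
wrist_force: [-0.0, 0.7, 0.3]
width: 0.0004
```

```bash
python3 - <<'E'
from h import *
import cv2
s=bot.sense(); print(s['clock'],s['tool_pos'],s['eef_rot'],s['wrist_force'],Rb.T@(s['tool_pos'][:2]-c)*1000)
cv2.imwrite('pics/scene7.png',eyes.get_image('scene')['frame']);cv2.imwrite('pics/wrist7.png',eyes.get_image('wrist')['frame'])
E
```

```text
6.0 [ 0.72013488 -0.16634289  0.27750083] [ 3.13992221 -0.00479803 -3.11264546] [-0.00392368  0.69454801  0.26332988] [152.12217133   0.21412555]
```

View pics/scene7.png

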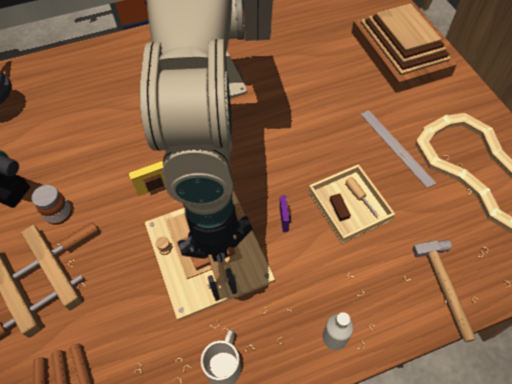

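View pics/wrist7.png

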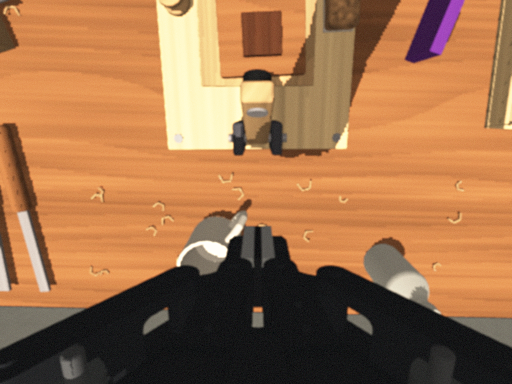

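Emit:
apply_moves(rows=[{"tx": 0,"ty": 0,"tz": 40,"yaw": 0,"claw": 1},{"tx": 0,"ty": 0,"tz": 80,"yaw": 0,"claw": 1},{"tx": 0,"ty": 0,"tz": 103,"yaw": 0,"claw": 1},{"tx": 0,"ty": 0,"tz": 103,"yaw": 0,"claw": 1},{"tx": 0,"ty": 0,"tz": 103,"yaw": 0,"claw": 1}])

```text
clock: 6.6
tool_pos: [0.7192, -0.1672, 0.179]
eef_rot: [3.142, -0.0, -3.114]
wrist_force: [-0.8, 0.2, 1.3]
width: -0.0001
```

Emit:
apply_moves(rows=[{"tx": 15,"ty": 0,"tz": 0,"yaw": 0,"claw": 1},{"tx": 28,"ty": 0,"tz": 0,"yaw": 0,"claw": 1},{"tx": 36,"ty": 0,"tz": 0,"yaw": 0,"claw": 1},{"tx": 42,"ty": 0,"tz": 0,"yaw": 0,"claw": 1},{"tx": 47,"ty": 0,"tz": 0,"yaw": 0,"claw": 1}])

```text
clock: 7.1
tool_pos: [0.6734, -0.1688, 0.1799]
eef_rot: [-3.141, 0.002, -3.114]
wrist_force: [0.4, -0.1, -0.0]
width: -0.0003
```

```bash
python3 - <<'E'
from h import *
import cv2
s=bot.sense(); print(s['clock'],s['tool_pos'],s['eef_rot'],s['wrist_force'],Rb.T@(s['tool_pos'][:2]-c)*1000)
a=eyes.get_image('side')['frame'][85:325,200:460]; cv2.imwrite('pics/side8.png',cv2.resize(a,None,fx=2.4,fy=2.4,interpolation=cv2.INTER_CUBIC))
E
```

```text
7.1 [ 0.67336803 -0.16875131  0.17991698] [-3.14069132e+00  2.48219702e-03 -3.11385419e+00] [ 0.41248537 -0.09028344 -0.03347577] [105.30175516  -0.67337225]
```

View pics/side8.png

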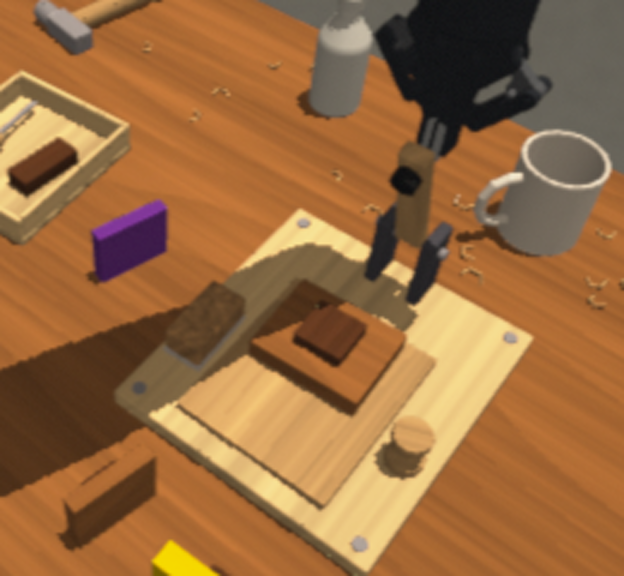

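Emit:
apply_moves(rows=[{"tx": 8,"ty": 1,"tz": 5,"yaw": 0,"claw": 1},{"tx": 17,"ty": 1,"tz": 11,"yaw": 0,"claw": 1},{"tx": 26,"ty": 1,"tz": 16,"yaw": 0,"claw": 1},{"tx": 35,"ty": 1,"tz": 21,"yaw": 0,"claw": 1},{"tx": 35,"ty": 1,"tz": 21,"yaw": 0,"claw": 1}])

```text
clock: 7.65
tool_pos: [0.6354, -0.168, 0.1557]
eef_rot: [3.14, -0.004, -3.114]
wrist_force: [-0.1, -0.4, 0.0]
width: 0.0001
```

```bash
python3 - <<'E'
from h import *
import cv2
s=bot.sense(); print(s['clock'],s['tool_pos'],s['eef_rot'],s['wrist_force'],Rb.T@(s['tool_pos'][:2]-c)*1000)
a=eyes.get_image('side')['frame'][85:325,200:460]; cv2.imwrite('pics/side9.png',cv2.resize(a,None,fx=2.4,fy=2.4,interpolation=cv2.INTER_CUBIC))
E
```

```text
7.65 [ 0.63540395 -0.16801912  0.15568675] [ 3.14040101 -0.00373668 -3.11422239] [-0.09377834 -0.42291679  0.00528015] [67.38151501  1.29204496]
```

View pics/side9.png

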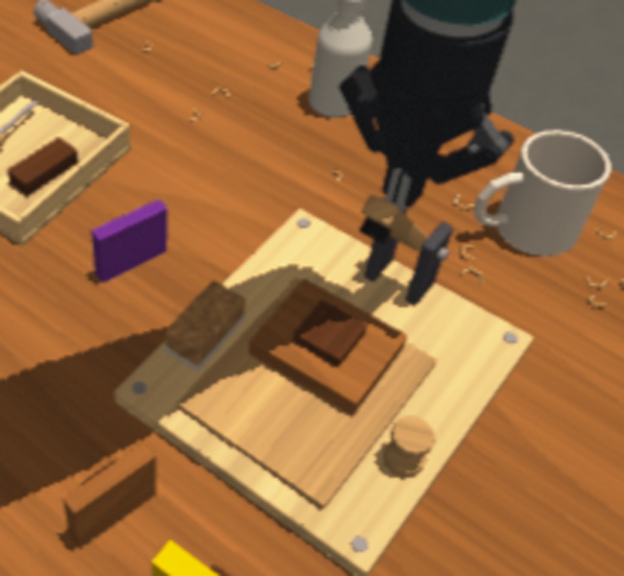

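Emit:
apply_moves(rows=[{"tx": 8,"ty": -1,"tz": 6,"yaw": 0,"claw": 1},{"tx": 15,"ty": -1,"tz": 12,"yaw": 0,"claw": 1},{"tx": 22,"ty": -1,"tz": 20,"yaw": 0,"claw": 1},{"tx": 28,"ty": -1,"tz": 28,"yaw": 0,"claw": 1},{"tx": 33,"ty": -1,"tz": 37,"yaw": 0,"claw": 1}])

```text
clock: 8.2
tool_pos: [0.6042, -0.1704, 0.1196]
eef_rot: [-3.141, -0.0, -3.114]
wrist_force: [1.8, 0.4, 0.8]
width: -0.0001
```

Emit:
apply_moves(rows=[{"tx": 4,"ty": 0,"tz": 9,"yaw": 0,"claw": 1},{"tx": 7,"ty": 0,"tz": 16,"yaw": 0,"claw": 1},{"tx": 9,"ty": 0,"tz": 23,"yaw": 0,"claw": 1},{"tx": 10,"ty": 0,"tz": 28,"yaw": 0,"claw": 1},{"tx": 10,"ty": 0,"tz": 28,"yaw": 0,"claw": 1}])

```text
clock: 8.7
tool_pos: [0.5939, -0.1703, 0.0911]
eef_rot: [3.141, -0.002, -3.114]
wrist_force: [0.4, 1.0, 0.2]
width: 0.0001
```

```bash
python3 - <<'E'
from h import *
import cv2
s=bot.sense(); print(s['clock'],s['tool_pos'],s['eef_rot'],s['wrist_force'],Rb.T@(s['tool_pos'][:2]-c)*1000)
a=eyes.get_image('side')['frame'][85:325,200:460]; cv2.imwrite('pics/side10.png',cv2.resize(a,None,fx=2.4,fy=2.4,interpolation=cv2.INTER_CUBIC))
E
```

```text
8.7 [ 0.59393354 -0.17028558  0.09110738] [ 3.14076685e+00 -2.34343899e-03 -3.11381790e+00] [0.37069955 0.958591   0.16510743] [25.85936312  0.37434051]
```

View pics/side10.png

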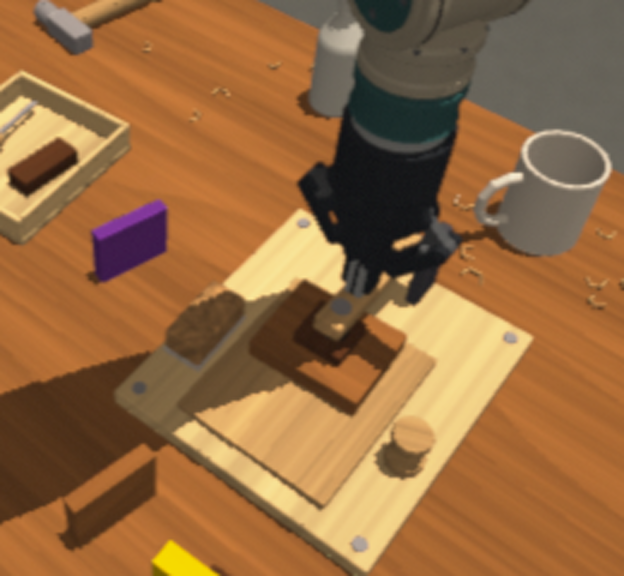

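Emit:
apply_moves(rows=[{"tx": 0,"ty": 0,"tz": 2,"yaw": 0,"claw": 1},{"tx": 0,"ty": 0,"tz": 4,"yaw": 0,"claw": 1},{"tx": 0,"ty": 0,"tz": 6,"yaw": 0,"claw": 1},{"tx": 0,"ty": 0,"tz": 6,"yaw": 0,"claw": 1}])

```text
clock: 9.15
tool_pos: [0.5949, -0.1706, 0.0861]
eef_rot: [3.142, -0.0, -3.114]
wrist_force: [-0.2, -0.1, 0.0]
width: 0.0001
```

Emit:
apply_moves(rows=[{"tx": 0,"ty": 0,"tz": 1,"yaw": 0,"claw": 1},{"tx": 0,"ty": 0,"tz": 1,"yaw": 0,"claw": 1}])

```text
clock: 9.35
tool_pos: [0.5951, -0.1706, 0.0858]
eef_rot: [-3.142, 0.0, -3.114]
wrist_force: [-1.9, 1.1, 3.4]
width: -0.0001
```

Emit:
apply_moves(rows=[{"tx": 0,"ty": 0,"tz": 1,"yaw": 0,"claw": 1},{"tx": 0,"ty": 0,"tz": 1,"yaw": 0,"claw": 1}])

```text
clock: 9.55
tool_pos: [0.5951, -0.1706, 0.0857]
eef_rot: [-3.141, 0.0, -3.114]
wrist_force: [-3.5, 1.1, 8.3]
width: -0.0002
```

Emit:
apply_moves(rows=[{"tx": 0,"ty": 0,"tz": 1,"yaw": 0,"claw": 1},{"tx": 0,"ty": 0,"tz": 1,"yaw": 0,"claw": 1}])

```text
clock: 9.75
tool_pos: [0.5952, -0.1707, 0.0856]
eef_rot: [-3.141, 0.001, -3.114]
wrist_force: [-4.2, 2.6, 13.3]
width: 0.0002
```

Emit:
apply_moves(rows=[{"tx": 0,"ty": 0,"tz": -4,"yaw": 0,"claw": 1},{"tx": 0,"ty": 0,"tz": -25,"yaw": 0,"claw": 1},{"tx": 0,"ty": 0,"tz": -65,"yaw": 0,"claw": 1},{"tx": 30,"ty": 0,"tz": -105,"yaw": 0,"claw": 1},{"tx": 70,"ty": 0,"tz": -135,"yaw": 0,"claw": 1}])

```text
clock: 10.25
tool_pos: [0.5268, -0.1732, 0.2207]
eef_rot: [-3.14, 0.004, -3.113]
wrist_force: [0.5, -0.6, 0.8]
width: 0.0
```

Emit:
apply_moves(rows=[{"tx": 45,"ty": 0,"tz": -20,"yaw": 0,"claw": 1},{"tx": 90,"ty": 0,"tz": -40,"yaw": 0,"claw": 1},{"tx": 90,"ty": 0,"tz": -40,"yaw": 0,"claw": 1},{"tx": 90,"ty": 0,"tz": -40,"yaw": 0,"claw": 1}])

```text
clock: 10.65
tool_pos: [0.4351, -0.1754, 0.2591]
eef_rot: [-3.14, 0.003, -3.115]
wrist_force: [-0.2, -0.3, -0.6]
width: 0.0002
```

```bash
python3 - <<'E'
from h import *
import cv2
s=bot.sense(); print(s['clock'],s['tool_pos'],s['wrist_force'])
a=eyes.get_image('side')['frame'][135:325,240:430]; cv2.imwrite('pics/sidez11.png',cv2.resize(a,None,fx=3.1,fy=3.1,interpolation=cv2.INTER_CUBIC))
a=eyes.get_image('scene')['frame'][180:330,125:285]; cv2.imwrite('pics/scenez11.png',cv2.resize(a,None,fx=4,fy=4,interpolation=cv2.INTER_CUBIC))
E
```

```text
10.65 [ 0.43505435 -0.17537446  0.2591019 ] [-0.20569577 -0.25906775 -0.58877239]
```

View pics/sidez11.png

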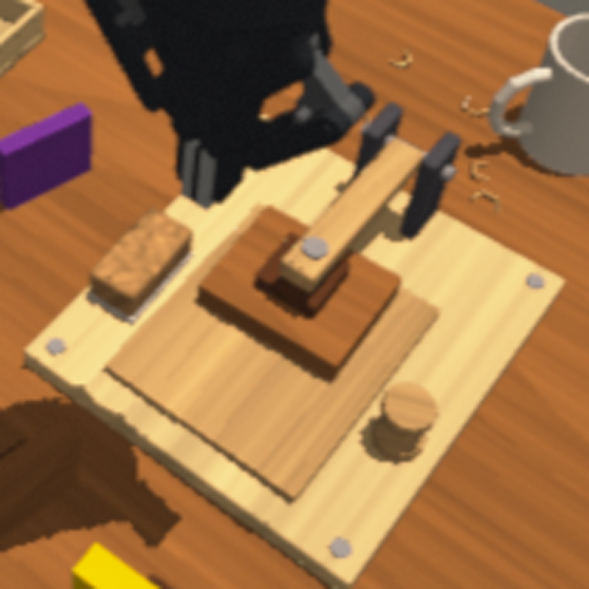

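View pics/scenez11.png

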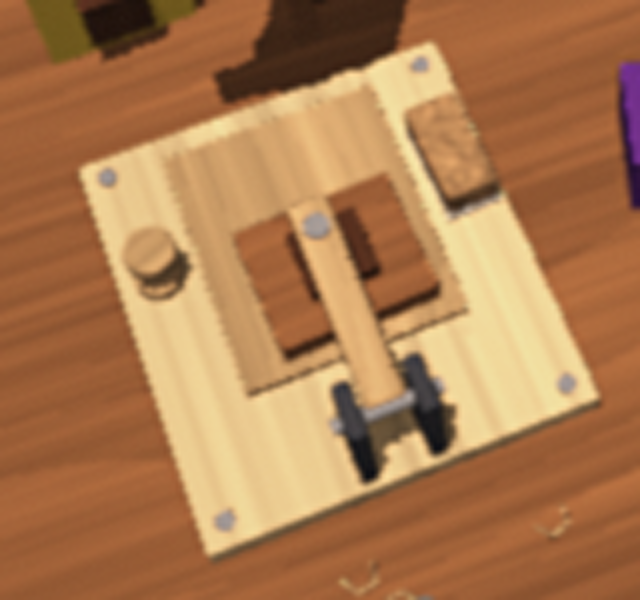

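```bash
python3 - <<'E'
from h import *
S=eyes.get_image('scene');D=eyes.get_image('side')
A=[];b=[]
for i,u in((S,fs((316,224))),(D,fd((315,245)))):
    a=ray(i,u,0.);d=ray(i,u,.2)-a;d/=np.linalg.norm(d);M=np.eye(3)-np.outer(d,d);A.append(M);b.append(M@a)
x=np.linalg.lstsq(np.vstack(A),np.hstack(b),rcond=None)[0];print(x,Rb.T@(x[:2]-c)*1000)
E
```

```text
[ 0.56868357 -0.17102932  0.0877765 ] [0.5985544  0.45146583]
```

```bash
python3 - <<'E'
from rig import bot
print(bot.finish_job())
E
```

```text
the job is handed in; nothing more can be done
None
```

I tipped the caul over onto the patch with a light two-finger push, then swung the hold-down down onto its raised block. I backed the arm clear and handed the job in at about 11 s. No verdict was reported.

- **Caul:** it lies smooth face down, block up, about square to the board. The two camera views put its middle at (0, 3) mm and (5, 9) mm from the patch. They differ by about 5 mm in x and 6 mm in y, both within the 20 mm limit.
- **Hold-down:** the force rose to 13 N while the arm stopped moving, so the foot is bearing on the block. I estimate the angle at about 0.02 rad. The head of the screw above the foot triangulated at 88 mm, against 84 mm for the level back face. I put the difference down to the screw head's thickness, which I did not measure.
- **Loose things:** the sanding block and spool look unmoved in the last pictures. The tray contents looked unmoved in earlier pictures, but I did not check them again at the end. The last force reading showed the arm touching nothing.

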